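Load a chocolate mould onto the vibrating table

ROBOT

A 6-joint arm with a two-finger parallel gripper is mounted at the origin on the work surface. World frame = base frame: x ahead of the robot, y to its left, z up, the work surface at z = 0. Lengths are in mm, angles in rad, forces in N, time in s.
With the tool pointing down it reaches from about 350 to 875 mm from the base axis. Payload 4.2 kg.
Tool frame: the origin (TCP) lies midway between the tips of the shut fingers; the grasp point (between the pads) lies 19 mm behind it; y points along the fingers, x is the direction in which the jaws open and shut, and the axes are right-handed (so a half turn about y gives the same grasp; the last joint's range is limited). The gripper opens to 85 mm and grips with 20 to 120 N. Pads are 22 mm wide; open, the fingers measure 114 mm over their backs; the gripper's body (76 mm by 85 mm) begins 54 mm behind the grasp point. The pads swing forward as they close: fully open they stand 13 mm farther back than shut.
Start: joints at [-1.005, 0.385, 0.008, 0, -1.194, -0.259], TCP at [188.772, -595.789, 231.312] pointing down, gripper open.
Joint ranges: [-3.14, 3.14], [-1.21, 2.06], [-1.07, 1.41], [-3.16, 2.05], [-2.99, -0.16], [-3.1, 3.1]. Speed limits (rad/s): [2.79, 2.79, 3.14, 3.14, 3.14, 3.14].

INTERFACE

Orientations are given as a unit quaternion [x, y, z, w].
In Python, from bench import read_state, get_image, job_done gives the robot as it stands.
- The arm moves only by the tool play_rows, never from a script. Its argument "series" is a list of rows, each a list of 7 numbers: the shift along the tool's x, y, z in m, then the turn, a rotation vector about the tool's x, y, z in rad, then the finger opening in m, from 0 to 0.0854. In form: [[x, y, z, wx, wy, wz, claw], ...]. A call has 1 to 10 rows; each row shifts and turns the pose as measured when the row begins, along the tool's axes as they then stand; what a row does not reach is not made up. A row lasts 1/10 s, in which the tool goes at most 50 mm and 8.59 degrees, less where a joint would pass 70% of its speed; a pose out of reach is approached as far as the arm can. A call with a gripper value outside its range is refused whole. The fingers move at their own pace and stop on an object; the grip force is fixed at half the most. Time passes only in rows, so rows that do not move let the fingers close. It gives the time, the measured TCP pose, the force and the opening at its end, in the units of the state.
- read_state(): the state, without advancing time (a new reading comes with each control period).
- get_image(name): name is "scene" or "top" or "wrist"; returns a dict with "color" (384x512x3 uint8, red, green, blue), "intrinsics" (3x3 intrinsics, pixels), "D" ([k1, k2, p1, p2, k3] as OpenCV has them; the pictures are not rectified), "origin" and "orientation" of the camera in the world. Camera axes: x right, y down, z forward; pixel columns grow to the right and rows downward; lengths in mm; the calibration is good to about 2 mm. A picture is of the moment at which its call begins. There is no depth.
- job_done(): hands the job in, once; it reports no verdict.
The state is a dict: "clock": time; "joints": joint angles; "joint_vel": joint speeds; "joint_efforts": joint torques, N m; "position": TCP position; "ee_rot": TCP orientation; "contact_force": force on the tool from outside, world axes, zero at the start; "wrist_torque": the same for the moment, N m; "gripper_width": finger opening in mm.
Only numpy, scipy, OpenCV 4.12 (cv2) and the standard library are available. Lean on these libraries where they do the work, as an engineer would, in place of code of your own. Each camera call takes 0.05 s, during which the arm holds its last target. There are 200 camera calls.

TASK

Load the empty bar mould for filling: push it from the loading shelf up over the threshold strip onto the vibrating plate and press it firmly home, flat and square against the two stop bolts. Push lightly, always under 20 N: ease off if it binds on the strip, and do not ram the stop. Then swing the hold-down fully across the mould, let go, and leave everything else where it is.

Things in the scene. Friction and masses are not known exactly. Their poses are not given: they have to be found in the camera images.
- vibrator: Fixed bench vibrating table, white housing 360 (x) x 380 (y). Origin: on the work surface under its centre. Local +x runs from its loading shelf (x -185 to -20, nearest the robot) to its steel vibrating plate (x 0 to 180); both level at z = 90. Plate's side rims: 12 high, inner faces at y = +153 and -153. Nothing stands above the shelf.
- strip_edge (a point): The threshold strip between shelf and plate, 300 long in y: middle of the foot of its square drop, at plate level, local (0, 0, 90) of the vibrating table, same axes. From x = -34 a 10 degree ramp rises to 5.5 above the shelf at x = -4, then a flat crest to x = 0, then the drop to the plate.
- stop: End stop fixed on the plate: aluminium bracket 250 (y) x 24 high. Origin: middle of its face towards the strip, at plate level, local (158, 0, 90) of the vibrating table, same axes. Two hard black-tipped stop bolts, 14 across, at y = +90 and -90, 13 above the plate, stand out of the face towards the strip, both by the same 6 to 18: set differently each time, not reported, so find them by feel.
- mould: Loose clear rigid mould, three bar cavities, 135 (x) x 275 (y) x 24 high, front and rear lower edges rounded 5; 0.6 to 0.85 kg. Origin: centre of underside. Starts flat on the shelf, x axis to the strip within 4 degrees, up to 9 off centre. Too wide to grip: push its rear face. Slides at 2 to 8 N; once half over the crest it wants to tip but clings to a pusher and binds, till that eases back or rises.
- mould_lead (a point): Middle of the mould's leading face, at half height (mould's local x = +67.5, z = 12), the face that meets the stop bolts. Home, it stands 6 to 18 from the bracket's face, so the tail is 5 to 17 past the strip.
- mould_tail (a point): Middle of the mould's rear face, at half height (mould's local x = -67.5, z = 12), the face to push.
- holddown (a joint): Swing hold-down on the plate's left (+y) side: flat steel arm 16 wide, 7 thick, on an upright pivot; stiff (1 to 2 N at the knob), stays where left. Rad, growing counter-clockwise from above: 0 = arm along the table's -x, 1.57 = along -y, across the mould (closed), end of travel 1.6. Starts swung outward, -0.6 to -0.1. Its underside passes 3.5 above a flat mould.
- pivot (a point): On the hold-down's pivot axis, at the underside of its arm: local (75, 172, 117.5) of the vibrating table.
- holddown_knob (a point): Middle of the upright black knob at the hold-down's free end, 75 from the pivot axis: a round pin 14 across, 30 high (15 above and below this point), for gripping or pushing.
- praline_mould: Bystander: small praline mould 90 x 160 x 24, lying flat on the table. Leave alone. Origin: centre of its underside.
- tub: Bystander: clear open tub 130 x 160, 75 high. Leave alone. Origin: centre of its underside.
- spatula: Bystander: spatula lying on the table. Leave alone. Origin: centre of its underside.
- bowl: Bystander: steel bowl, 150 across, 65 high. Leave alone. Origin: centre of its underside.
- nib_jar: Bystander: glass jar, 72 across, 100 high. Leave alone. Origin: centre of its underside.
- beaker: Bystander: white beaker, 76 across, 85 high. Leave alone. Origin: centre of its underside.
- bench_scraper: Bystander: bench scraper 115 x 150 with a 19 mm round handle, lying on the table. Leave alone. Origin: centre of its underside.

How it is judged (in metres and radians):
On the way, in this order (a step that is already met when the one before it is completed fails the run):
1. the mould lies flat on the plate, past the strip, and is pressed on the end stop (bracket and bolts) with more than 3 N (angle between mould's own z axis and vertical below 0.02 rad and z of mould in the frame of strip_edge below 0.0025 m and x of mould_tail in the frame of strip_edge above 0 m and contact force between mould and stop above 3 N), for 0.1 s.
2. the hold-down is swung across the mould (angle over 1.4 rad) (value of joint holddown above 1.4 rad), for 0.2 s.
At the end, for the whole second after the job is handed in: The mould lies flat on the vibrating plate past the strip, its leading face within 21 mm of the end stop's bracket (where the stop bolts hold it) and square to it within 0.02 rad, the hold-down is across it (angle over 1.4 rad), and both are at rest (angle between mould's own z axis and vertical below 0.02 rad and z of mould in the frame of strip_edge below 0.0025 m and x of mould_tail in the frame of strip_edge above 0 m and x of mould_lead in the frame of stop above -0.021 m and angle between the x axis of mould and the x axis of stop, either way round below 0.02 rad and value of joint holddown above 1.4 rad and linear speed of mould below 0.01 m/s and velocity of joint holddown between -0.05 and 0.05 rad/s); the robot touches nothing.
It fails at once if the mould is forced: the fingers bear on it with more than 20 N (contact force between mould and the fingers above 20 N).
It fails at once if the mould is rammed against the end stop with more than 25 N (contact force between mould and stop above 25 N).
It fails at once if the mould is tipped by more than 0.25 rad (angle between mould's own z axis and vertical above 0.25 rad).
It fails at once if a bystander is moved by more than 30 mm (distance of any of praline_mould, tub, spatula, bowl, nib_jar, beaker, bench_scraper from where it was at the start of the episode above 0.03 m).
It also fails if it takes over 72 s, if anything falls off the work surface, if the arm or the gripper's body presses on something with over 40 N, if the wrist force passes 120 N, or if a joint passes its speed limit or range.

## Working session

There is one attempt and no reset: what is moved stays moved. The work goes in short steps, Python scripts to look and compute and a tool call to move; the robot and the scene stay as the last step left them, time stands still between calls to the robot, and variables do not carry over. Pictures are saved under pics/ and viewed, about 8 in all and at most 12, crops included, and the job is handed in when it is done.

Besides the shell and the picture viewer there is one more tool, called after "Emit:" as a command line: name --pt "numbers of a row" for each row, then --argument value for the rest. play_rows: Moves the arm, as the interface text tells. Its arguments: {"type":"object","properties":{"series":{"type":"array","items":{"type":"array","items":{"type":"number"}}}},"required":["series"]}

```bash
mkdir -p pics; ls
cat > h.py <<'E'
import numpy as np, cv2
from bench import read_state, get_image, job_done
from scipy.spatial.transform import Rotation as R
def save(im,f,crop=None,s=1):
    c=im["color"][:,:,::-1]
    if crop: c=c[crop[1]:crop[3],crop[0]:crop[2]]
    cv2.imwrite("pics/"+f,cv2.resize(c,None,fx=s,fy=s,interpolation=cv2.INTER_CUBIC))
def pose(im):
    return np.array(im["origin"],float),R.from_quat(im["orientation"])
def ray(im,px,z):
    K=np.array(im["intrinsics"],float);D=np.array(im["D"],float)
    u=cv2.undistortPoints(np.array(px,float).reshape(-1,1,2),K,D)[:,0]
    o,r=pose(im);d=r.apply(np.c_[u,np.ones(len(u))])
    return o+d*((np.asarray(z)-o[2])/d[:,2])[:,None]
def proj(im,P):
    o,r=pose(im);p=r.inv().apply(np.array(P,float)-o)
    K=np.array(im["intrinsics"],float);D=np.array(im["D"],float)
    return cv2.projectPoints(p,np.zeros(3),np.zeros(3),K,D)[0][:,0]
E
python3 - <<'E'
from h import *
s=read_state();print(s)
t=get_image("top");c=get_image("scene")
for i in(t,c):print(i["origin"],i["orientation"],i["intrinsics"],i["D"])
save(t,"t0.png",s=1.5);save(c,"s0.png",s=1.5)
E
```

```text
pics
{'clock': 0.0, 'joints': array([-1.00537604e+00,  3.85540184e-01,  6.60410773e-03, -4.67687189e-04,
       -1.19397798e+00, -2.58602458e-01]), 'joint_vel': array([-0.00061917,  0.00129328,  0.00135937, -0.00032647, -0.00072969,
       -0.00066647]), 'joint_efforts': array([ 3.98834009e-04, -3.92291701e+01,  1.88391244e+01,  4.18611914e+00,
       -4.72190412e-03, -1.51928919e-05]), 'position': array([ 188.60074284, -595.25106695,  230.22760236]), 'ee_rot': array([ 0.41713191,  0.57091174, -0.57007932, -0.41841407]), 'contact_force': array([-0.78498738, -0.37600931,  0.26664859]), 'wrist_torque': array([-0.00364596, -0.03918024,  0.01371405]), 'gripper_width': 85.49781547982002}
[ 233.61836196  -20.27097796 1622.55774218] [ 0.74188631 -0.66189148  0.07295027 -0.07862971] [[422.73900379   0.         262.40066321]
 [  0.         422.73900379 198.68442641]
 [  0.           0.           1.        ]] [-0.14648322  0.          0.          0.          0.        ]
[1372.96532337  -53.15187616  670.43352952] [ 0.65067229  0.60132253 -0.32164942 -0.33403357] [[363.36748796   0.         249.50768264]
 [  0.         363.36748796 192.85121476]
 [  0.           0.           1.        ]] [0.00698609 0.         0.         0.         0.        ]
```

View pics/t0.png

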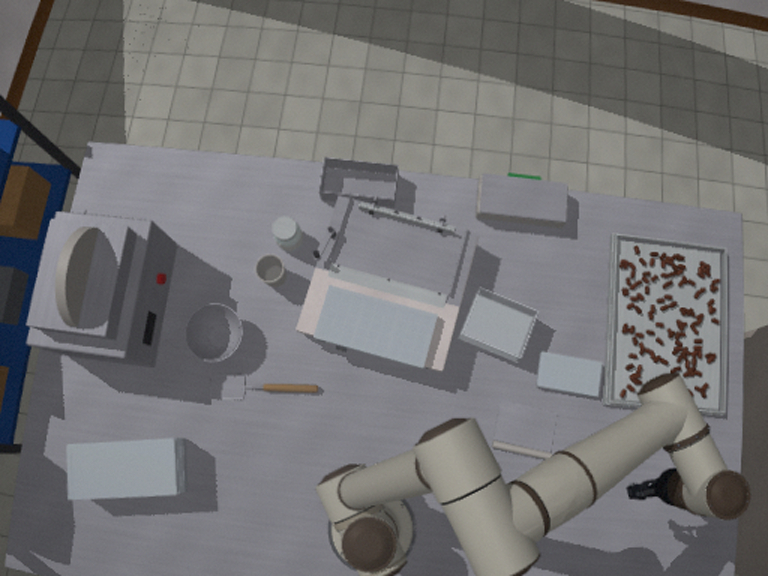

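View pics/s0.png

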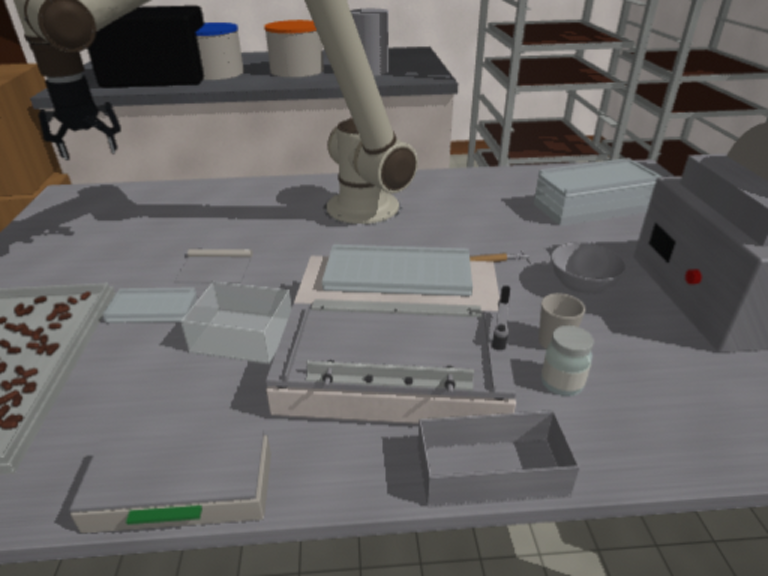

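The top view shows the vibrator at about (390,290) in the 1.5x picture, with the mould on the pink shelf and the hold-down at (325,245). I'll enlarge the top view.

Run:
```python
from h import *
t=get_image("top");c=get_image("scene")
save(t,"t1.png",(190,125,330,250),5.5);save(c,"s1.png",(170,155,350,285),4.4)
```

```text
(no output)
```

View pics/t1.png

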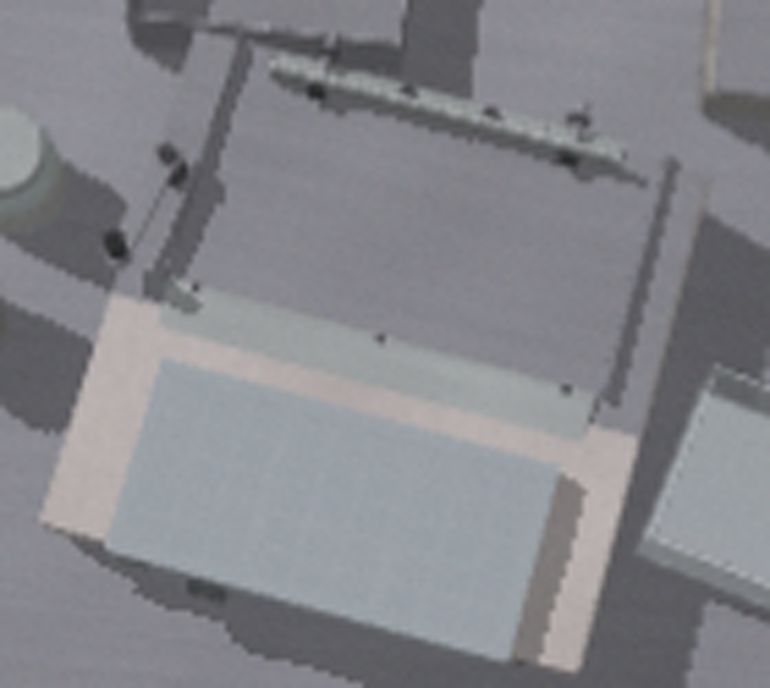

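View pics/s1.png

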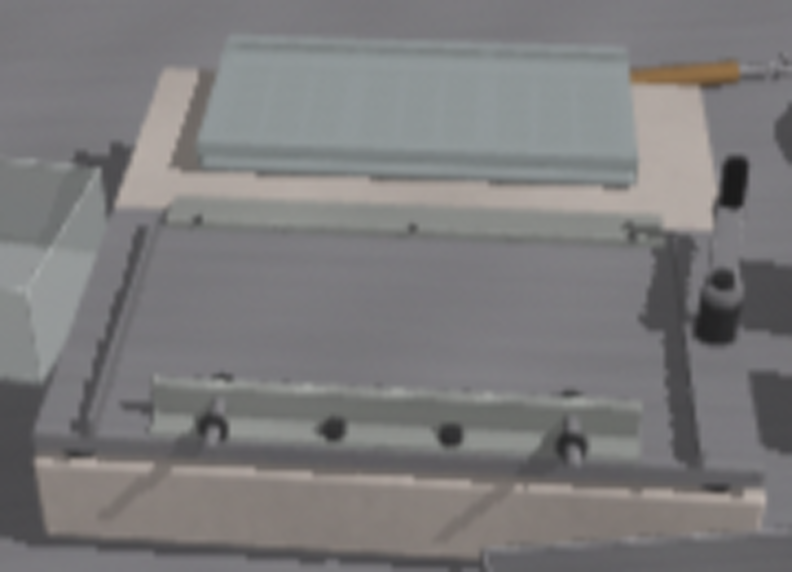

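Both crops show the set-up clearly. In the top crop the shelf corners are at (41,521), (580,671), (637,433) and (112,296). The mould's top corners are near (163,360), (558,468), (513,662) and (106,549), and the knob is at (115,245). Next I cast rays.

```bash
cat >> h.py <<'E'
def rigid(L,W):
    L=np.array(L,float);W=np.array(W)[:,:2];l=L-L.mean(0);w=W-W.mean(0)
    a=np.arctan2((l[:,0]*w[:,1]-l[:,1]*w[:,0]).sum(),(l*w).sum())
    M=np.array([[np.cos(a),-np.sin(a)],[np.sin(a),np.cos(a)]])
    t=W.mean(0)-M@L.mean(0);return a,t,W-(L@M.T+t)
def uncrop(p,o,s): return (np.array(p,float)+.5)/s-.5+np.array(o)
E
python3 - <<'E'
from h import *
np.set_printoptions(precision=1,suppress=True)
t=get_image("top");c=get_image("scene")
T=lambda p,z:ray(t,uncrop(p,(190,125),5.5),z)
S=lambda p,z:ray(c,uncrop(p,(170,155),4.4),z)
sh=T([(41,521),(580,671),(637,433),(112,296)],90.)
print(sh,np.linalg.norm(sh-np.roll(sh,-1,0),axis=1))
a,tt,r=rigid([(-185,190),(-185,-190),(-20,-190),(-20,190)],sh);print("vib top",a,tt,r)
ss=S([(162,69),(698,85),(716,230),(115,210)],90.)
print(ss);print("vib scene",rigid([(-185,-190),(-185,190),(-20,190),(-20,-190)],ss))
m=T([(163,360),(558,468),(513,662),(106,549)],114.);print(m,np.linalg.norm(m-np.roll(m,-1,0),axis=1))
L=[(67.5,137.5),(67.5,-137.5),(-67.5,-137.5),(-67.5,137.5)]
print("mould top",rigid(L,m))
ms=S([(636,160),(203,152),(230,36),(626,50)],114.);print(ms);print("mould scene",rigid(L,ms))
print("pivot px",S([(722,275)],125.),T([(176,172)],125.),"knob",T([(115,243)],135.),S([(735,160)],135.))
E
```

```text
[[ 461.9  241.6   90. ]
 [ 403.3 -126.7   90. ]
 [ 567.4 -149.2   90. ]
 [ 621.7  215.9   90. ]] [372.9 165.7 369.1 161.8]
vib top -0.1520417794797085 [614.9  29.9] [[ 1.1 -4.1]
 [ 0.   3.2]
 [ 1.1  5.7]
 [-2.2 -4.8]]
[[ 403.  -128.4   90. ]
 [ 460.2  238.5   90. ]
 [ 622.9  208.6   90. ]
 [ 568.9 -152.8   90. ]]
vib scene (np.float64(-0.15353257556239597), array([615.1,  25.8]), array([[-0.1,  5.2],
       [-1. , -3.4],
       [-1.5, -8. ],
       [ 2.6,  6.1]]))
[[575.7 172.  114. ]
 [532.7 -97.3 114. ]
 [401.6 -81.1 114. ]
 [444.9 192.2 114. ]] [272.7 132.1 276.7 132.3]
mould top (np.float64(-0.15397415195402353), array([488.7,  46.4]), array([[-0.8,  0. ],
       [-1.6,  2.5],
       [ 0.7, -2. ],
       [ 1.8, -0.5]]))
[[579.6 167.5 114. ]
 [545.7 -97.1 114. ]
 [403.3 -79.3 114. ]
 [449.  189.2 114. ]]
mould scene (np.float64(-0.14739188953491128), array([494.4,  45.1]), array([[-1.7, -3.6],
       [ 4.7,  3.7],
       [-4.2,  1.7],
       [ 1.2, -1.8]]))
pivot px [[708.2 185.7 125. ]] [[703.7 179.7 125. ]] knob [[646.8 212.1 135. ]] [[615.  216.8 135. ]]
```

```bash
cat >> h.py <<'E'
A=-0.153; VO=np.array([615.2,28.0])
def vw(x,y,z): return np.array([VO[0]+np.cos(A)*x-np.sin(A)*y,VO[1]+np.sin(A)*x+np.cos(A)*y,z])
def wv(p): d=np.array(p)[:2]-VO;return np.array([np.cos(A)*d[0]+np.sin(A)*d[1],-np.sin(A)*d[0]+np.cos(A)*d[1]])
def down(phi,s=1): # tool x horizontal at world angle phi, y down
    x=np.array([np.cos(phi),np.sin(phi),0]);y=np.array([0,0,-1.])
    return R.from_matrix(np.c_[x,y,np.cross(x,y)])
def plan(p,Rt,p0=None,R0=None):
    s=read_state()
    if p0 is None:p0=s["position"];R0=R.from_quat(s["ee_rot"])
    d=R0.inv().apply(np.array(p)-p0);w=(R0.inv()*Rt).as_rotvec()
    return d,w
E
python3 - <<'E'
from h import *
np.set_printoptions(precision=3,suppress=True)
s=read_state();R0=R.from_quat(s["ee_rot"]);print(R0.as_matrix())
for ph in (A+np.pi/2,A-np.pi/2):
    print(plan(vw(-90,-220,330),down(ph)))
    print(plan(vw(-150,0,330),down(ph),vw(-90,-220,330),down(ph)))
E
```

```text
[[-0.302 -0.    -0.953]
 [ 0.953  0.001 -0.302]
 [ 0.001 -1.     0.   ]]
(array([ 308.618,  -98.876, -416.611]), array([-0.   ,  0.46 ,  0.001]))
(array([220.,   0.,  60.]), array([0., 0., 0.]))
(array([ 308.618,  -98.876, -416.611]), array([ 0.001, -2.682,  0.   ]))
(array([-220.,    0.,  -60.]), array([0., 0., 0.]))
```

Emit:
play_rows --pt "0 -0.025 0 0 0.115 0 0.085" --pt "0 -0.025 0 0 0.115 0 0.085" --pt "0 -0.025 0 0 0.115 0 0.085" --pt "0 -0.025 0 0 0.115 0 0.085"

```text
clock: 0.7
position: [187.9, -593.6, 328.2]
ee_rot: [-0.536, -0.457, 0.454, 0.546]
contact_force: [0.1, -0.1, 0.7]
gripper_width: 85.1
```

Emit:
play_rows --pt "0.043 0 -0.022 0 0 0 0.085" --pt "0.043 0 -0.022 0 0 0 0.085" --pt "0.043 0 -0.022 0 0 0 0.085" --pt "0.043 0 -0.022 0 0 0 0.085" --pt "0.043 0 -0.022 0 0 0 0.085" --pt "0.043 0 -0.022 0 0 0 0.085" --pt "0.043 0 -0.022 0 0 0 0.085" --pt "0.043 0 -0.022 0 0 0 0.085" --pt "0.043 0 -0.022 0 0 0 0.085" --pt "0.043 0 -0.022 0 0 0 0.085"

```text
clock: 1.7
position: [486.5, -201.4, 334.7]
ee_rot: [-0.544, -0.453, 0.45, 0.545]
contact_force: [1.1, -1.1, 0.3]
gripper_width: 85.2
```

Run:
```python
from h import *
np.set_printoptions(precision=3,suppress=True)
s=read_state();print(s["clock"],s["position"],s["joints"],wv(s["position"]),plan(vw(-120,0,380),down(A+np.pi/2)))
```

```text
1.7 [ 486.491 -201.392  334.734] [-0.086  0.158 -0.046 -0.004 -1.365 -1.669] [ -92.245 -246.328] (array([245.489, -44.308,  35.62 ]), array([ 0.001, -0.032,  0.004]))
```

Emit:
play_rows --pt "0.041 -0.007 0.006 0 -0.005 0 0.085" --pt "0.041 -0.007 0.006 0 -0.005 0 0.085" --pt "0.041 -0.007 0.006 0 -0.005 0 0.085" --pt "0.041 -0.007 0.006 0 -0.005 0 0.085" --pt "0.041 -0.007 0.006 0 -0.005 0 0.085" --pt "0.041 -0.007 0.006 0 -0.005 0 0.085" --pt "0 0 0 0 0 0 0.085"

```text
clock: 2.4
position: [494.5, 62.1, 377.5]
ee_rot: [-0.534, -0.463, 0.461, 0.537]
contact_force: [-0.3, -0.4, -0.1]
gripper_width: 85.2
```

Run:
```python
from h import *
np.set_printoptions(precision=3,suppress=True)
s=read_state();print(s["clock"],s["position"],wv(s["position"]),plan(vw(-215,0,380),down(A+np.pi/2)))
w=get_image("wrist");save(w,"w1.png",s=1.5);print(w["origin"],R.from_quat(w["orientation"]).as_matrix())
for L in [(-185,186,90),(-185,-186,90),(0,150,90),(0,-150,90),(158,125,114),(158,-125,114),(75,172,124)]:print(L,(proj(w,[vw(*L)])[0]+.5)*1.5-.5)
```

```text
2.4 [494.452  62.074 377.45 ] [-124.53    15.273] (array([-14.722,  -2.556,  90.561]), array([-0.001,  0.006,  0.006]))
[420.984  72.912 521.555] [[ 0.147  0.946  0.291]
 [ 0.989 -0.142 -0.038]
 [ 0.006  0.293 -0.956]]
(-185, 186, 90) [550.383 174.291]
(-185, -186, 90) [177.299 172.15 ]
(0, 150, 90) [498.255 343.548]
(0, -150, 90) [232.22  342.829]
(158, 125, 114) [471.162 474.238]
(158, -125, 114) [259.791 474.158]
(75, 172, 124) [520.639 418.829]
```

View pics/w1.png

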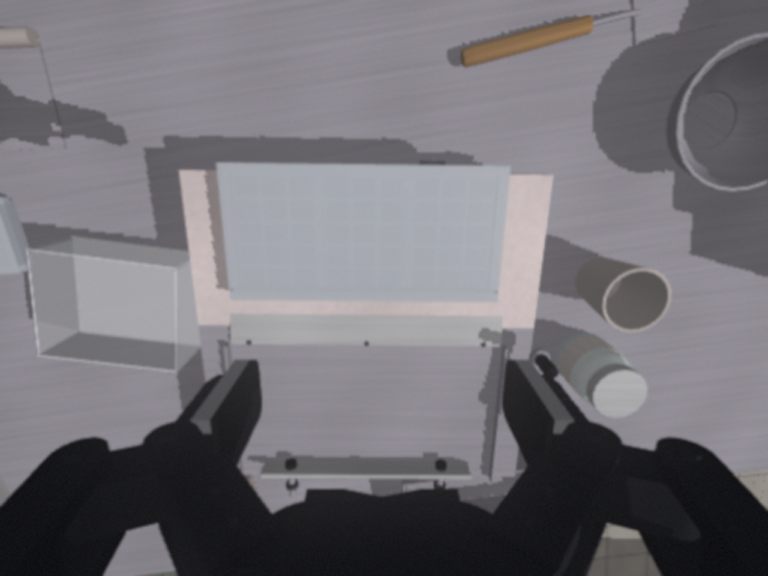

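The wrist view agrees with the predicted vibrator pose: the strip's drop edge is at y≈345 and the top of the bracket face at y≈475. The mould's top corners are (217,163), (509,167), (498,302) and (230,300), and the knob is near (545,366).

Run:
```python
from h import *
np.set_printoptions(precision=3,suppress=True)
w=get_image("wrist");U=lambda p,z:ray(w,(np.array(p,float)+.5)/1.5-.5,z)
m=U([(498,301),(230,300),(217,163),(509,167)],114.)
print(rigid([(67.5,137.5),(67.5,-137.5),(-67.5,-137.5),(-67.5,137.5)],m),[wv(q) for q in m])
v=U([(231,345.5),(502,344.5),(552,176),(180,169),(262,476),(470,474.5)],np.array([95.5,95.5,90,90,114,114]))
print([wv(q) for q in v])
t=get_image("top")
# knob triangulation
def rd(im,p):
    K=np.array(im["intrinsics"]);D=np.array(im["D"]);u=cv2.undistortPoints(np.array([[p]],float),K,D)[0,0]
    o,r=pose(im);d=r.apply([u[0],u[1],1]);return o,d/np.linalg.norm(d)
c=get_image("scene")
o1,d1=rd(t,uncrop((112,238),(190,125),5.5));o2,d2=rd(c,uncrop((735,160),(170,155),4.4))
k=np.linalg.lstsq(np.c_[d1,-d2],o2-o1,rcond=None)[0];print("knob top",o1+k[0]*d1,o2+k[1]*d2,wv(o1+k[0]*d1))
for th in(-.1,-.3,-.5,-.6):print(th,[uncrop(0,0,1)+0 and 0 for _ in ()],(proj(t,[vw(75-75*np.cos(th),172-75*np.sin(th),140)])[0]-[190,125]+.5)*5.5-.5,(proj(w,[vw(75-75*np.cos(th),172-75*np.sin(th),140)])[0]+.5)*1.5-.5)
```

```text
(np.float64(-0.15755372664459621), array([489.827,  45.409]), array([[-0.816,  0.848],
       [-0.124, -0.391],
       [ 0.022,  0.696],
       [ 0.919, -1.153]])) [array([-59.372, 136.003]), array([ -59.752, -140.112]), array([-194.771, -138.401]), array([-192.351,  134.905])]
[array([   0.005, -151.405]), array([ -1.795, 150.417]), array([-183.464,  185.933]), array([-188.638, -184.558]), array([ 159.7  , -124.601]), array([157.603, 121.296])]
knob top [644.132 211.325 155.867] [643.206 206.791 154.892] [  0.655 185.592]
-0.1 [] [123.416 247.485] [542.734 365.133]
-0.3 [] [103.662 237.781] [556.81  367.803]
-0.5 [] [ 86.485 224.471] [569.584 372.973]
-0.6 [] [ 79.084 216.634] [575.304 376.417]
```

Emit:
play_rows --pt "-0.006 0 0.034 0 0.002 0.002 0.085" --pt "-0.006 0 0.034 0 0.002 0.002 0.085" --pt "-0.006 0 0.034 0 0.002 0.002 0.085" --pt "0 0.046 0 0 0 0 0.085" --pt "0 0.046 0 0 0 0 0.085" --pt "0 0.046 0 0 0 0 0.085" --pt "0 0.046 0 0 0 0 0.085" --pt "0 0.02 0 0 0 0 0.085" --pt "0 0 0 0 0 0 0.085"

```text
clock: 3.5
position: [386.4, 43.7, 167.0]
ee_rot: [0.544, 0.453, -0.452, -0.543]
contact_force: [-0.2, -0.8, 0.3]
gripper_width: 85.4
```

```bash
cat > st.py <<'E'
from h import *
import sys
np.set_printoptions(precision=3,suppress=True)
s=read_state();f=np.array(s["contact_force"])
print(s["clock"],s["position"],"loc",wv(s["position"]),"Fl",wv(f[:2]+VO),f[2],"tq",s["wrist_torque"],"rot",(R.from_quat(s["ee_rot"]).inv()*down(A+np.pi/2)).as_rotvec(),s["joints"][5])
E
python3 st.py
```

```text
3.5 [386.446  43.725 166.951] loc [-228.479  -19.321] Fl [-0.098 -0.808] 0.28154491024736084 tq [-0.002  0.004  0.04 ] rot [ 0.002 -0.029  0.   ] -2.290960154812208
```

Emit:
play_rows --pt "0.006 0.026 0 0 -0.01 0 0.085" --pt "0.006 0.026 0 0 -0.01 0 0.085" --pt "0.006 0.02 0 0 -0.01 0 0.085" --pt "0 0.005 0 0 0 0 0.085" --pt "0 0 0 0 0 0 0.085"

```text
clock: 4.0
position: [395.6, 60.2, 93.6]
ee_rot: [0.54, 0.463, -0.455, -0.536]
contact_force: [0.1, -0.9, 0.3]
gripper_width: 85.0
```

```bash
python3 st.py
```

```text
4.0 [395.585  60.224  93.554] loc [-221.961   -1.622] Fl [ 0.259 -0.895] 0.2607692367345286 tq [ 0.012  0.006 -0.062] rot [ 0.013 -0.005  0.006] -2.298978126469887
```

Emit:
play_rows --pt "0 0.002 -0.002 0 0 0 0.085" --pt "0 0.002 -0.002 0 0 0 0.085" --pt "0 0.001 -0.0015 0 0 0 0.085" --pt "0 0.001 -0.0015 0 0 0 0.085" --pt "0 0 -0.0015 0 0 0 0.085" --pt "0 0 -0.0015 0 0 0 0.085"

```text
clock: 4.6
position: [409.3, 59.0, 91.8]
ee_rot: [0.541, 0.466, -0.451, -0.535]
contact_force: [0.5, -0.0, 0.4]
gripper_width: 85.3
```

```bash
python3 st.py
```

```text
4.6 [409.348  58.977  91.765] loc [-208.168   -0.757] Fl [0.498 0.059] 0.35909100277254274 tq [-0.061  0.043  0.015] rot [ 0.02  -0.006  0.011] -2.2790530842691936
```

Emit:
play_rows --pt "0 0.002 0 0.01 0 0.005 0.085" --pt "0 0.002 -0.001 0.01 0 0.005 0.085" --pt "0 0 -0.0015 0 0 0 0.085" --pt "0 0 -0.0015 0 0 0 0.085"

```text
clock: 5.0
position: [412.0, 58.2, 87.1]
ee_rot: [-0.537, -0.457, 0.46, 0.539]
contact_force: [-6.4, 3.0, 4.6]
gripper_width: 85.1
```

```bash
python3 st.py
```

```text
5.0 [411.986  58.154  87.123] loc [-205.436   -1.169] Fl [-6.799  1.992] 4.6175209358537765 tq [0.854 1.62  0.196] rot [-0.005 -0.006 -0.001] -2.2591096731108524
```

Emit:
play_rows --pt "0 -0.001 -0.0015 0 0 0 0.085" --pt "0 0 -0.0015 0 0 0 0.085" --pt "0 0 -0.0015 0 0 0 0.085" --pt "0 0 -0.0015 0 0 0 0.085" --pt "0 0 -0.002 0 0 0 0.085"

```text
clock: 5.5
position: [414.6, 55.9, 87.1]
ee_rot: [-0.535, -0.453, 0.464, 0.541]
contact_force: [-6.3, 3.1, 5.0]
gripper_width: 85.1
```

```bash
python3 st.py
```

```text
5.5 [414.631  55.939  87.108] loc [-202.484   -2.955] Fl [-6.646  2.086] 4.999279754034369 tq [0.847 1.529 0.113] rot [-0.017 -0.006 -0.006] -2.2436741252179733
```

Emit:
play_rows --pt "0 -0.002 -0.003 -0.005 0 0 0.085" --pt "0 -0.001 -0.003 -0.005 0 0 0.085" --pt "0 0 -0.003 0 0 0 0.085" --pt "0 0 -0.003 0 0 0 0.085" --pt "0 0 -0.003 0 0 0 0.085"

```text
clock: 6.0
position: [426.0, 51.9, 89.2]
ee_rot: [-0.537, -0.452, 0.465, 0.54]
contact_force: [-5.7, 1.5, 2.7]
gripper_width: 85.1
```

```bash
python3 st.py
```

```text
6.0 [426.042  51.932  89.206] loc [-190.596   -5.176] Fl [-5.818  0.609] 2.7369119398497426 tq [0.55  1.258 0.081] rot [-0.015 -0.007 -0.01 ] -2.231441325829029
```

Emit:
play_rows --pt "0.001 0 -0.003 -0.005 0 0 0.085" --pt "0.001 0 -0.003 -0.005 0 -0.005 0.085" --pt "0.001 0 -0.003 0 0 0 0.085" --pt "0.001 0 -0.003 0 0 0 0.085"

```text
clock: 6.4
position: [434.5, 51.4, 88.8]
ee_rot: [-0.538, -0.451, 0.464, 0.54]
contact_force: [-6.6, 0.2, 5.0]
gripper_width: 85.0
```

```bash
python3 st.py
```

```text
6.4 [434.472  51.359  88.787] loc [-182.177   -4.457] Fl [-6.574 -0.813] 4.99207658964203 tq [ 0.279  1.816 -0.023] rot [-0.015 -0.01  -0.012] -2.2260155083449122
```

Emit:
play_rows --pt "0.001 -0.001 -0.003 -0.005 -0.005 -0.005 0.085" --pt "0.001 -0.001 -0.003 -0.005 -0.005 -0.005 0.085" --pt "0 0 -0.003 0 0 0 0.085" --pt "0 0 -0.003 0 0 0 0.085"

```text
clock: 6.8
position: [445.7, 50.5, 89.9]
ee_rot: [-0.536, -0.458, 0.463, 0.538]
contact_force: [-4.4, 1.3, 1.5]
gripper_width: 84.9
```

```bash
python3 st.py
```

```text
6.8 [445.699  50.454  89.914] loc [-170.943   -3.641] Fl [-4.59   0.645] 1.5134866018392246 tq [ 0.451  1.35  -0.023] rot [-0.008 -0.001 -0.003] -2.1978001449520197
```

Emit:
play_rows --pt "0 -0.001 -0.003 0 0 0 0.085" --pt "0 0 -0.003 0 0 0 0.085" --pt "0 0 -0.003 0 0 0 0.085" --pt "0 0 -0.003 0 0 0 0.085"

```text
clock: 7.2
position: [457.9, 48.2, 89.9]
ee_rot: [-0.535, -0.457, 0.464, 0.539]
contact_force: [-3.9, 1.5, -0.3]
gripper_width: 84.6
```

```bash
python3 st.py
```

```text
7.2 [457.928  48.187  89.939] loc [-158.511   -4.017] Fl [-4.041  0.909] -0.2718089687050608 tq [0.269 1.105 0.081] rot [-0.01  -0.001 -0.004] -2.180201108663438
```

Emit:
play_rows --pt "0 0 -0.003 -0.005 0 0 0.085" --pt "0 0 -0.003 0 0 0 0.085" --pt "0 0 -0.003 0 0 0 0.085" --pt "0 0 -0.003 0 0 0 0.085"

```text
clock: 7.6
position: [471.1, 46.2, 89.9]
ee_rot: [-0.537, -0.458, 0.462, 0.537]
contact_force: [-2.1, 0.3, -2.0]
gripper_width: 85.3
```

Emit:
play_rows --pt "0 0 -0.003 -0.005 0 0 0.085" --pt "0 0 -0.003 0 0 0 0.085" --pt "0 0 -0.003 0 0 0 0.085" --pt "0 0 -0.003 0 0 0 0.085"

```text
clock: 8.0
position: [484.6, 44.3, 89.9]
ee_rot: [0.538, 0.46, -0.461, -0.535]
contact_force: [-2.7, -0.0, -1.6]
gripper_width: 85.0
```

```bash
python3 st.py
```

```text
8.0 [484.599  44.267  89.923] loc [-131.554   -3.827] Fl [-2.673 -0.434] -1.5951440062489404 tq [0.175 0.788 0.013] rot [ 0.003 -0.001 -0.004] -2.158386695239825
```

Emit:
play_rows --pt "0 0 -0.003 0 0 0 0.085" --pt "0 0 -0.003 0 0 0 0.085" --pt "0 0 -0.003 0 0 0 0.085" --pt "0 0 -0.003 0 0 0 0.085" --pt "0 0 -0.003 0 0 0 0.085"

```text
clock: 8.5
position: [500.5, 41.7, 89.9]
ee_rot: [0.538, 0.459, -0.461, -0.535]
contact_force: [-3.1, 1.0, -1.0]
gripper_width: 84.9
```

Emit:
play_rows --pt "0 0 -0.003 0 0 0 0.085" --pt "0 0 -0.003 0 0 0 0.085" --pt "0 0 -0.003 0 0 0 0.085" --pt "0 0 -0.003 0 0 0 0.085" --pt "0 0 -0.003 0 0 0 0.085"

```text
clock: 9.0
position: [516.1, 39.1, 90.0]
ee_rot: [0.538, 0.459, -0.461, -0.536]
contact_force: [-4.9, 1.2, -0.4]
gripper_width: 84.9
```

```bash
python3 st.py
```

```text
9.0 [516.126  39.07   90.03 ] loc [-99.603  -4.159] Fl [-5.022  0.397] -0.4493271895754959 tq [ 0.214  1.095 -0.035] rot [ 0.001 -0.001 -0.005] -2.12120916649581
```

Emit:
play_rows --pt "0 0 -0.003 0 0 0 0.085" --pt "0 0 -0.003 0 0 0 0.085" --pt "0 0 -0.003 0 0 0 0.085"

```text
clock: 9.3
position: [525.4, 37.5, 90.2]
ee_rot: [0.538, 0.459, -0.462, -0.536]
contact_force: [-5.3, 0.5, 0.5]
gripper_width: 84.8
```

Emit:
play_rows --pt "0 0 -0.0025 0 0 0 0.085" --pt "0 0 -0.0025 0 0 0 0.085" --pt "0 0 -0.0025 0 0 0 0.085"

```text
clock: 9.6
position: [532.9, 36.2, 90.4]
ee_rot: [0.538, 0.458, -0.462, -0.536]
contact_force: [-5.7, 0.2, 1.6]
gripper_width: 85.3
```

Emit:
play_rows --pt "0 0 -0.0025 0 0 0 0.085" --pt "0 0 -0.0025 0 0 0 0.085"

```text
clock: 9.8
position: [537.6, 35.2, 90.7]
ee_rot: [0.538, 0.458, -0.462, -0.536]
contact_force: [-6.9, 0.1, 2.5]
gripper_width: 85.4
```

```bash
python3 st.py
```

```text
9.8 [537.56   35.249  90.686] loc [-77.838  -4.669] Fl [-6.842 -0.972] 2.5107416585727544 tq [0.537 1.636 0.021] rot [-0.003 -0.    -0.006] -2.0969272599376545
```

Emit:
play_rows --pt "0 0 -0.002 0 0 0 0.085" --pt "0 -0.001 -0.002 0 0 0 0.085" --pt "0 -0.001 -0.002 0 0 0 0.085"

```text
clock: 10.1
position: [542.9, 34.2, 93.5]
ee_rot: [0.537, 0.457, -0.463, -0.536]
contact_force: [-5.7, 1.5, 3.6]
gripper_width: 85.0
```

```bash
python3 st.py
```

```text
10.1 [542.903  34.227  93.523] loc [-72.401  -4.864] Fl [-5.863  0.587] 3.6424858359503554 tq [0.472 1.727 0.08 ] rot [-0.005  0.    -0.007] -2.0900687120262806
```

Emit:
play_rows --pt "0 0 0.003 0 0 0 0.085" --pt "0 0 0.003 0 0 0 0.085" --pt "0 0.002 0 0 0 0.003 0.085" --pt "0 0 0 0 0 0 0.085"

```text
clock: 10.5
position: [543.1, 36.3, 93.9]
ee_rot: [0.54, 0.462, -0.46, -0.533]
contact_force: [1.0, 0.5, -0.1]
gripper_width: 85.1
```

```bash
python3 st.py
```

```text
10.5 [543.13   36.343  93.884] loc [-72.499  -2.738] Fl [0.904 0.601] -0.05750805114557572 tq [ 0.025 -0.014  0.018] rot [ 0.009  0.002 -0.005] -2.100780009205502
```

Emit:
play_rows --pt "0 0.003 0 0 0 0 0.085" --pt "0 0 -0.0025 0 0 0 0.085" --pt "0 0 -0.0025 0 0 0 0.085" --pt "0 0 -0.0025 0 0 0 0.085"

```text
clock: 10.9
position: [548.7, 35.0, 89.8]
ee_rot: [0.539, 0.46, -0.462, -0.534]
contact_force: [-3.4, 1.0, 2.4]
gripper_width: 85.0
```

Emit:
play_rows --pt "0 0 -0.0025 0 0 0 0.085" --pt "0 0 -0.0025 0 0 0 0.085" --pt "0 0 -0.0025 0 0 0 0.085"

```text
clock: 11.2
position: [555.3, 33.5, 89.5]
ee_rot: [0.538, 0.459, -0.463, -0.534]
contact_force: [-2.3, 0.7, -0.2]
gripper_width: 85.1
```

Emit:
play_rows --pt "0 0 -0.0025 0 0 0 0.085" --pt "0 0 -0.0025 0 0 0 0.085" --pt "0 0 -0.0025 0 0 0 0.085"

```text
clock: 11.5
position: [563.3, 32.1, 88.8]
ee_rot: [0.538, 0.458, -0.463, -0.535]
contact_force: [-2.9, 0.7, -0.7]
gripper_width: 85.4
```

```bash
python3 st.py
```

```text
11.5 [563.287  32.05   88.751] loc [-51.923  -3.909] Fl [-2.972  0.265] -0.6949860458429298 tq [ 0.217  0.766 -0.017] rot [ 0.     0.001 -0.008] -2.077768246501467
```

Emit:
play_rows --pt "0 -0.001 -0.0025 0 0 0 0.085" --pt "0 0 -0.0025 0 0 0 0.085" --pt "0 0 -0.0025 0 0 0 0.085" --pt "0 0 -0.0025 0 0 0 0.085"

```text
clock: 11.9
position: [573.9, 30.2, 89.0]
ee_rot: [0.538, 0.458, -0.463, -0.535]
contact_force: [-2.2, 1.5, -1.6]
gripper_width: 85.1
```

Emit:
play_rows --pt "0 0 -0.0025 0 0 0 0.085" --pt "0 0 -0.0025 0 0 0 0.085" --pt "0 0 -0.0025 0 0 0 0.085" --pt "0 0 -0.0025 0 0 0 0.085"

```text
clock: 12.3
position: [584.3, 28.4, 88.5]
ee_rot: [0.538, 0.458, -0.463, -0.535]
contact_force: [-1.4, 0.5, -1.8]
gripper_width: 84.6
```

Emit:
play_rows --pt "0 0 -0.0025 0 0 0 0.085" --pt "0 0 -0.0025 0 0 0 0.085" --pt "0 0 -0.0025 0 0 0 0.085"

```text
clock: 12.6
position: [592.3, 27.2, 88.4]
ee_rot: [0.538, 0.458, -0.463, -0.535]
contact_force: [-1.9, 0.2, -1.7]
gripper_width: 85.1
```

```bash
python3 st.py
```

```text
12.6 [592.295  27.156  88.395] loc [-22.509  -4.325] Fl [-1.912 -0.072] -1.6745762688253985 tq [0.112 0.646 0.063] rot [-0.002  0.001 -0.009] -2.052110796454999
```

Emit:
play_rows --pt "0 -0.001 -0.002 0 0 0 0.085" --pt "0 -0.001 -0.002 0 0 0 0.085" --pt "0 0 -0.002 0 0 0 0.085"

```text
clock: 12.9
position: [598.8, 26.1, 90.5]
ee_rot: [0.538, 0.457, -0.463, -0.535]
contact_force: [-3.5, 1.3, -0.6]
gripper_width: 85.1
```

Emit:
play_rows --pt "0 0 -0.002 0 0 0 0.085" --pt "0 0 -0.002 0 0 0 0.085"

```text
clock: 13.1
position: [603.5, 25.6, 90.9]
ee_rot: [0.538, 0.458, -0.463, -0.535]
contact_force: [-4.0, 1.0, -0.7]
gripper_width: 85.0
```

Emit:
play_rows --pt "0 0 -0.002 0 0 0 0.085" --pt "0 0 -0.002 0 0 0 0.085"

```text
clock: 13.3
position: [607.3, 24.9, 90.9]
ee_rot: [0.538, 0.457, -0.463, -0.535]
contact_force: [-2.6, 0.6, -0.4]
gripper_width: 84.9
```

```bash
python3 st.py
```

```text
13.3 [607.306  24.871  90.945] loc [-7.325 -4.295] Fl [-2.691  0.223] -0.43328574224442323 tq [0.265 0.961 0.01 ] rot [-0.002  0.    -0.009] -2.0402295606614476
```

Emit:
play_rows --pt "0 0 -0.0015 0 0 0 0.085" --pt "0 0 -0.0015 0 0 0 0.085"

```text
clock: 13.5
position: [610.2, 24.3, 90.9]
ee_rot: [0.538, 0.457, -0.463, -0.535]
contact_force: [-3.1, 0.9, -0.5]
gripper_width: 84.8
```

Emit:
play_rows --pt "0 0 -0.0015 0 0 0 0.085" --pt "0 0 -0.0015 0 0 0 0.085"

```text
clock: 13.7
position: [613.3, 23.9, 91.0]
ee_rot: [0.538, 0.457, -0.464, -0.535]
contact_force: [-3.4, 0.9, -0.5]
gripper_width: 84.7
```

Emit:
play_rows --pt "0 0 -0.0015 0 0 0 0.085" --pt "0 0 -0.0015 0 0 0 0.085"

```text
clock: 13.9
position: [616.1, 23.4, 90.9]
ee_rot: [0.538, 0.457, -0.464, -0.536]
contact_force: [-7.4, 2.7, 3.0]
gripper_width: 84.9
```

```bash
python3 st.py
```

```text
13.9 [616.052  23.383  90.906] loc [ 1.546 -4.433] Fl [-7.781  1.582] 3.0461634005975142 tq [ 0.955  1.99  -0.03 ] rot [-0.004 -0.    -0.009] -2.032704319786369
```

Emit:
play_rows --pt "0 0 -0.0015 0 0 0 0.085" --pt "0 0 -0.0015 0 0 0 0.085"

```text
clock: 14.1
position: [615.9, 23.4, 91.0]
ee_rot: [-0.536, -0.455, 0.466, 0.537]
contact_force: [-7.6, 3.4, 3.4]
gripper_width: 84.7
```

```bash
python3 st.py
```

```text
14.1 [615.943  23.424  91.012] loc [ 1.431 -4.409] Fl [-7.999  2.232] 3.3952871196283363 tq [0.907 2.094 0.032] rot [-0.011 -0.    -0.01 ] -2.029879390011136
```

Emit:
play_rows --pt "0 0 0.003 0.005 0 0 0.085" --pt "0 0 0.004 0 0 0 0.085" --pt "0 0 0.003 0 0 0 0.085"

```text
clock: 14.4
position: [610.3, 25.5, 93.1]
ee_rot: [0.537, 0.457, -0.464, -0.536]
contact_force: [0.0, -0.2, 1.0]
gripper_width: 84.9
```

```bash
python3 st.py;python3 - <<'E'
from h import *
w=get_image("wrist");save(w,"w2.png",s=1.5)
t=get_image("top");c=get_image("scene")
save(c,"s2.png",(165,150,350,285),4.3)
E
```

```text
14.4 [610.297  25.518  93.14 ] loc [-4.467 -3.201] Fl [ 0.045 -0.204] 0.9562223512837527 tq [ 0.001  0.058 -0.037] rot [-0.006  0.001 -0.008] -2.0347303468018767
```

View pics/s2.png

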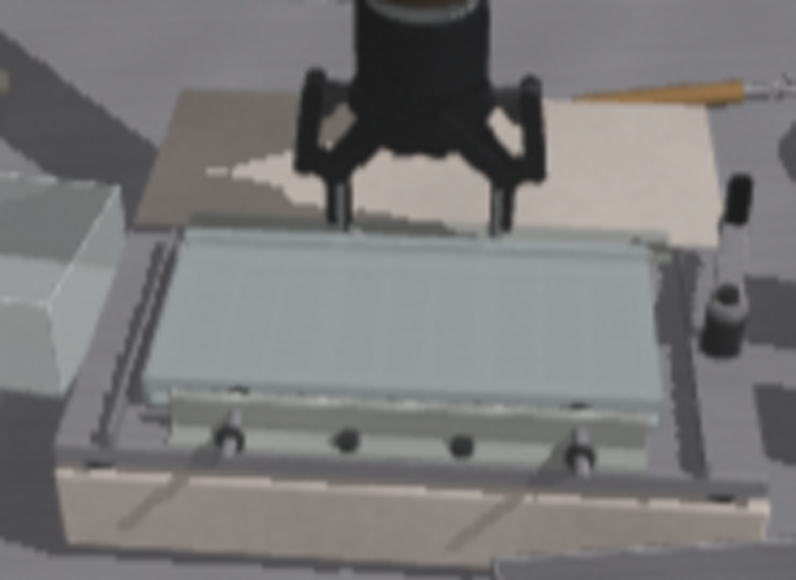

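The mould sits up against the bracket and bolts, looks flat and square, and is released from the fingers. I'll press it once more, now that it has dropped.

Emit:
play_rows --pt "0 0.002 -0.001 0 0 -0.003 0.085" --pt "0 0 -0.0015 0 0 -0.003 0.085" --pt "0 0 -0.0015 0 0 0 0.085" --pt "0 0 -0.0015 0 0 0 0.085" --pt "0 0 -0.0015 0 0 0 0.085" --pt "0 0 -0.0015 0 0 0 0.085"

```text
clock: 15.15
position: [616.0, 24.1, 90.5]
ee_rot: [-0.534, -0.456, 0.464, 0.54]
contact_force: [-6.4, 3.0, 4.2]
gripper_width: 84.9
```

Emit:
play_rows --pt "0 0 -0.0018 0 0 0 0.085" --pt "0 0 -0.002 0 0 0 0.085" --pt "0 0 -0.002 0 0 0 0.085"

```text
clock: 15.45
position: [615.6, 24.1, 90.5]
ee_rot: [-0.53, -0.452, 0.468, 0.543]
contact_force: [-6.4, 2.8, 4.8]
gripper_width: 85.1
```

```bash
python3 st.py
```

```text
15.45 [615.647  24.089  90.546] loc [ 1.038 -3.797] Fl [-6.755  1.841] 4.818777518155214 tq [0.742 1.658 0.014] rot [-0.029 -0.    -0.005] -2.0156426744249725
```

Emit:
play_rows --pt "0 0 -0.002 -0.01 0 0 0.085" --pt "0 -0.0005 -0.002 -0.01 0 0 0.085"

```text
clock: 15.65
position: [615.8, 24.0, 90.5]
ee_rot: [-0.534, -0.455, 0.466, 0.54]
contact_force: [-3.7, 1.2, -0.6]
gripper_width: 85.0
```

Emit:
play_rows --pt "0 -0.0005 -0.0025 -0.01 0 0 0.085" --pt "0 0 -0.0025 -0.005 0 0 0.085"

```text
clock: 15.85
position: [616.0, 23.9, 90.1]
ee_rot: [-0.535, -0.455, 0.465, 0.538]
contact_force: [-8.5, 4.1, 5.8]
gripper_width: 84.9
```

```bash
python3 st.py
```

```text
15.85 [615.968  23.885  90.131] loc [ 1.386 -3.95 ] Fl [-8.996  2.723] 5.817861638915904 tq [0.958 1.979 0.077] rot [-0.012 -0.    -0.008] -2.0276506900171665
```

Emit:
play_rows --pt "0 0 -0.003 -0.005 0 0 0.085" --pt "0 0 -0.003 -0.004 0 0 0.085"

```text
clock: 16.05
position: [615.9, 23.8, 90.1]
ee_rot: [-0.535, -0.454, 0.467, 0.539]
contact_force: [-8.9, 4.4, 5.4]
gripper_width: 85.0
```

```bash
python3 st.py
```

```text
16.05 [615.879  23.764  90.057] loc [ 1.317 -4.083] Fl [-9.421  2.999] 5.390066180454842 tq [1.118 2.328 0.027] rot [-0.016 -0.    -0.01 ] -2.0277671123663756
```

Emit:
play_rows --pt "0 0 -0.003 -0.004 0 0 0.085" --pt "0 0 -0.003 -0.004 0 0 0.085"

```text
clock: 16.25
position: [615.8, 23.8, 90.0]
ee_rot: [-0.534, -0.452, 0.469, 0.54]
contact_force: [-8.0, 3.5, 5.5]
gripper_width: 85.1
```

```bash
python3 st.py
```

```text
16.25 [615.755  23.758  90.012] loc [ 1.195 -4.108] Fl [-8.412  2.289] 5.51487360676719 tq [ 1.098  2.341 -0.   ] rot [-0.022 -0.    -0.013] -2.02729466788471
```

Emit:
play_rows --pt "0 0 0.004 0 0 0 0.085" --pt "0 0 0.01 0.01 0 -0.005 0.085" --pt "0 -0.03 0.02 0.01 0 0 0.085" --pt "0 -0.045 0.03 0 0 0 0.085" --pt "0 -0.045 0.03 0 0 0 0.085" --pt "0 -0.045 0.03 0 0 0 0.085" --pt "0 -0.045 0 0 0 0 0.085" --pt "0 0 0 0 0 0 0.085"

```text
clock: 17.05
position: [502.7, 41.9, 301.7]
ee_rot: [-0.527, -0.448, 0.472, 0.547]
contact_force: [0.6, 0.4, 0.4]
gripper_width: 84.6
```

```bash
python3 st.py;python3 - <<'E'
from h import *
w=get_image("wrist");save(w,"w3.png",(60,60,420,330),2.1)
np.save("w3",w,allow_pickle=True)
for L in [(12.5,133,114),(12.5,-142,114),(147.5,133,114),(147.5,-142,114),(0,150,95.5),(0,-150,95.5),(158,125,114),(158,-125,114),(0,186,140)]:print(L,(proj(w,[vw(*L)])[0]-60+.5)*2.1-.5)
E
```

```text
17.05 [502.657  41.926 301.729] loc [-113.35    -3.389] Fl [0.533 0.528] 0.4272534417322187 tq [ 0.03  -0.1   -0.005] rot [-0.043 -0.    -0.007] -2.1146911753794835
(12.5, 133, 114) [623.96829177 438.33855335]
(12.5, -142, 114) [192.99411602 436.96509361]
(147.5, 133, 114) [606.22776397 613.12808997]
(147.5, -142, 114) [210.86095981 611.07000437]
(0, 150, 95.5) [641.69887559 406.87975715]
(0, -150, 95.5) [189.38661921 405.5908294 ]
(158, 125, 114) [593.48645511 625.44599353]
(158, -125, 114) [236.32529908 623.51355469]
(0, 186, 140) [732.11203034 442.73841755]
```

View pics/w3.png

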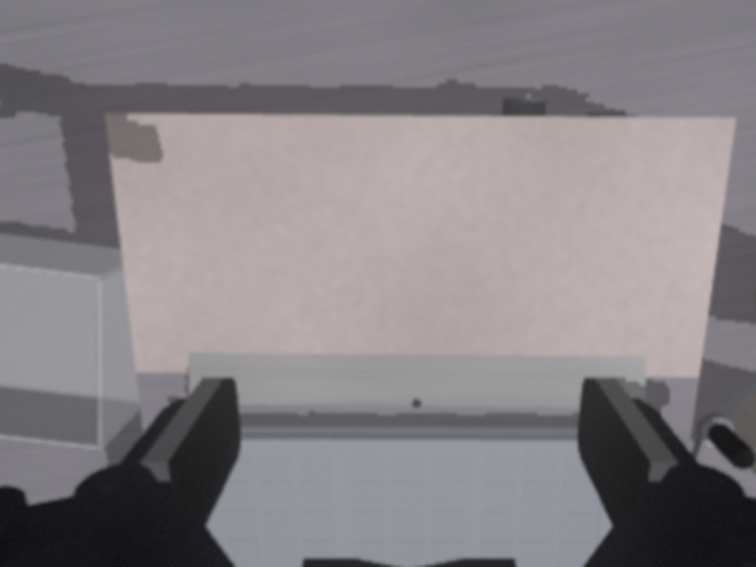

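The shelf is empty. The mould's rear top edge is at row ≈440 (predicted 438 for a flat mould at z 114), and a strip of plate shows between the threshold and the tail, so the mould is home, flat and past the strip. Next is the hold-down.

Emit:
play_rows --pt "0.01 0 0 -0.025 0 -0.004 0.04" --pt "0.01 0 0 -0.015 0 -0.003 0.04" --pt "0.042 0 -0.028 0 0 0 0.04" --pt "0.042 0 -0.028 0 0 0 0.04" --pt "0.042 0 -0.028 0 0 0 0.04" --pt "0.042 0 -0.028 0 0 0 0.04" --pt "0 0.02 0 0 0 0 0.04" --pt "0 0.02 0 0 0 0 0.04" --pt "0 0 0 0 0 0 0.04"

```text
clock: 18.0
position: [637.4, 219.0, 237.5]
ee_rot: [-0.533, -0.452, 0.469, 0.54]
contact_force: [-0.4, -0.8, -0.1]
gripper_width: 40.6
```

```bash
python3 st.py
python3 - <<'E'
from h import *
w=get_image("wrist");save(w,"w4.png",s=1.5)
for th in (-.1,-.2,-.3):
  for z in(125,155):print(th,z,(proj(w,[vw(75-75*np.cos(th),172-75*np.sin(th),z)])[0]+.5)*1.5-.5)
E
```

```text
18.0 [637.375 219.038 237.535] loc [ -7.199 192.186] Fl [-0.239 -0.883] -0.12891090622122164 tq [-0.043  0.028  0.017] rot [-0.023 -0.    -0.012] -2.290119910381663
-0.1 125 [363.19312276 295.22475972]
-0.1 155 [360.34810145 310.34753991]
-0.2 125 [374.64769582 296.9109399 ]
-0.2 155 [373.17505118 312.22153556]
-0.3 125 [385.85183629 299.67399795]
-0.3 155 [385.71925971 315.28789613]
```

View pics/w4.png

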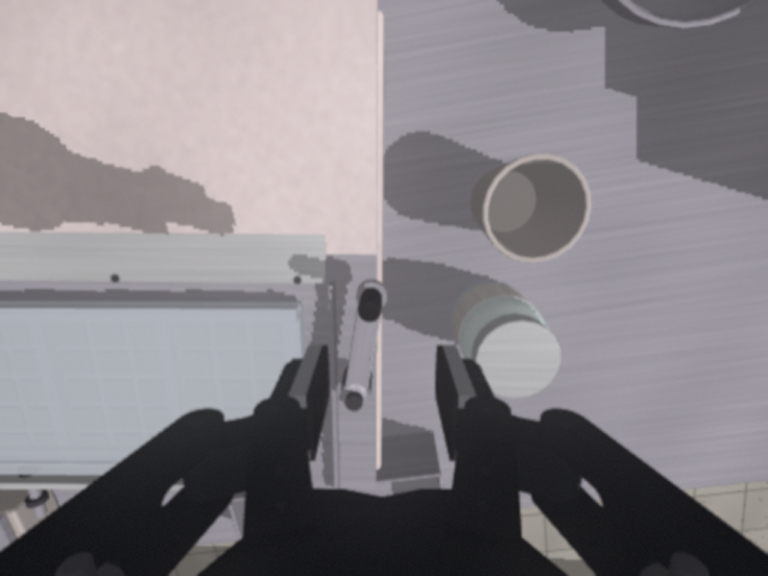

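The wrist view shows the knob top at (371,304) and the pivot at (354,400), so the hold-down angle is about -0.19, with nothing between the fingers and the knob. I'll straddle it.

Emit:
play_rows --pt "-0.003 0.02 -0.003 -0.01 0.05 -0.004 0.04" --pt "-0.003 0.02 -0.003 -0.01 0.05 -0.004 0.04" --pt "0 0.02 0 0 0 0 0.04" --pt "0 0 0 0 0 0 0.04"

```text
clock: 18.45
position: [643.5, 212.6, 181.0]
ee_rot: [0.562, 0.433, -0.431, -0.557]
contact_force: [-0.5, 0.1, -0.7]
gripper_width: 40.0
```

```bash
python3 st.py
```

```text
18.45 [643.52  212.577 180.994] loc [ -0.141 186.736] Fl [-0.525  0.003] -0.6754666914349101 tq [0.027 0.056 0.049] rot [ 0.007 -0.103 -0.002] -2.3896928940548565
```

Right above the knob; descend 55 mm, checking for contact.

Emit:
play_rows --pt "0 0.015 0 0 0 0 0.04" --pt "0 0.01 0 0 0 0 0.04" --pt "0 0.01 0 0 0 0 0.04" --pt "0 0.01 0 0 0 0 0.04" --pt "0 0.008 0 0 0 0 0.04" --pt "0 0 0 0 0 0 0.026"

```text
clock: 19.05
position: [647.4, 213.7, 132.9]
ee_rot: [0.563, 0.437, -0.428, -0.556]
contact_force: [0.1, 0.6, -0.3]
gripper_width: 27.0
```

```bash
python3 st.py
```

```text
19.05 [647.387 213.664 132.882] loc [  3.515 188.401] Fl [-0.014  0.558] -0.2808431535018613 tq [ 0.008  0.029 -0.017] rot [ 0.017 -0.102  0.004] -2.3907705573356983
```

Emit:
play_rows --pt "-0.001 0.004 0.002 -0.008 0.09 0 0.026" --pt "0 0.002 0.001 -0.005 0 0 0.026" --pt "-0.0075 0 -0.0004 0 -0.1 0 0.026" --pt "-0.0075 0 -0.0004 0 -0.1 0 0.026" --pt "-0.0075 0 -0.0004 0 -0.1 0 0.026"

```text
clock: 19.55
position: [641.1, 193.1, 127.6]
ee_rot: [0.516, 0.501, -0.485, -0.498]
contact_force: [-0.2, 1.2, -1.1]
gripper_width: 26.0
```

```bash
cat >> st.py <<'E'
p=wv(s["position"])-np.array([75,172]);q=R.from_quat(s["ee_rot"]).as_matrix()[:,0]
print("theta",np.arctan2(-p[1],-p[0]),"r",np.hypot(*p),"jaw",np.arctan2(q[1],q[0])-A-np.pi/2,"w",s["gripper_width"])
E
python3 st.py
```

```text
19.55 [641.067 193.118 127.565] loc [  0.4   167.132] Fl [-0.367  1.161] -1.1179971274389677 tq [0.426 0.169 0.012] rot [0.034 0.125 0.   ] -2.1543329198509285
theta 0.06516691447096448 r 74.75855737166144 jaw 0.12509361224962312 w 25.95092636139416
```

Emit:
play_rows --pt "-0.0075 0 -0.0004 0.01 -0.09 0 0.026" --pt "-0.0075 0 -0.0004 0.01 -0.09 0 0.026" --pt "-0.0075 0 -0.0004 0.01 -0.1 0 0.026" --pt "-0.0075 0 -0.0004 0 -0.1 0 0.026" --pt "-0.0075 0 -0.0004 0 -0.1 0 0.026"

```text
clock: 20.05
position: [647.9, 158.4, 128.5]
ee_rot: [-0.366, -0.605, 0.606, 0.364]
contact_force: [-1.5, 1.0, -0.3]
gripper_width: 26.1
```

```bash
python3 st.py
```

```text
20.05 [647.908 158.416 128.535] loc [ 12.45  133.878] Fl [-1.69   0.794] -0.2962172059589029 tq [0.33  0.428 0.025] rot [ 0.001  0.638 -0.003] -1.5715079216216825
theta 0.5473495939814401 r 73.25197229629927 jaw 0.6377395414598643 w 26.0525333479278
```

Emit:
play_rows --pt "-0.0075 0 0.0004 0 -0.08 0 0.026" --pt "-0.0075 0 0.0002 0 -0.09 0 0.026" --pt "-0.0075 0 0 0 -0.09 0 0.026" --pt "-0.0075 0 0 0 -0.09 0 0.026" --pt "-0.0075 0 0 0 -0.1 0 0.026"

```text
clock: 20.55
position: [669.1, 129.6, 128.5]
ee_rot: [-0.21, -0.674, 0.675, 0.211]
contact_force: [-1.3, 0.9, -0.3]
gripper_width: 26.4
```

```bash
python3 st.py
```

```text
20.55 [669.051 129.569 128.501] loc [ 37.742 108.589] Fl [-1.404  0.659] -0.3496965890560151 tq [0.304 0.215 0.008] rot [-0.002  1.118 -0.   ] -1.0342461171939765
theta 1.0395736826268378 r 73.54621706820541 jaw 1.1179373736908516 w 26.38146308223438
```

Emit:
play_rows --pt "-0.0075 0 0.0004 0 -0.08 0 0.026" --pt "-0.0075 0 0 0 -0.09 0 0.026" --pt "-0.0075 0 0 0 -0.09 0 0.026" --pt "-0.0075 0 0 0 -0.09 0 0.026"

```text
clock: 20.95
position: [694.5, 115.9, 128.5]
ee_rot: [-0.08, -0.702, 0.703, 0.084]
contact_force: [-0.6, 0.8, -0.4]
gripper_width: 26.1
```

```bash
python3 st.py
```

```text
20.95 [694.466 115.85  128.511] loc [64.952 98.904] Fl [-0.709  0.727] -0.3589499507514324 tq [ 0.226  0.28  -0.034] rot [-0.006  1.491  0.003] -0.6252395578848976
theta 1.434183332450687 r 73.7830512301032 jaw 1.4913873185835476 w 26.06512860583455
```

Emit:
play_rows --pt "-0.006 0 0.0002 0 -0.05 0 0.026" --pt "-0.006 0 0 0 -0.05 0 0.026"

```text
clock: 21.15
position: [705.7, 112.9, 128.4]
ee_rot: [-0.041, -0.705, 0.706, 0.046]
contact_force: [-1.5, 0.4, 0.3]
gripper_width: 25.6
```

Emit:
play_rows --pt "-0.003 0 0 0 -0.03 0 0.026" --pt "-0.002 0 0 0 0 0 0.026" --pt "-0.002 0 0 0 0 0 0.026"

```text
clock: 21.45
position: [711.2, 111.8, 128.3]
ee_rot: [-0.026, -0.705, 0.707, 0.036]
contact_force: [-8.1, 1.4, 2.5]
gripper_width: 26.0
```

```bash
python3 st.py
```

```text
21.45 [711.239 111.847 128.271] loc [82.139 97.504] Fl [-8.187  0.144] 2.4655656356258464 tq [ 0.502  2.033 -0.048] rot [-0.014  1.636  0.007] -0.46537491391870534
theta 1.6663346755984376 r 74.83733675182462 jaw 1.6356807311243644 w 26.031949745456078
```

The hold-down is at its end of travel, with force rising at the predicted angle. I'll open, back off a little and lift clear.

Emit:
play_rows --pt "0.003 0 0 0 0 0 0.04" --pt "0 0 0 0 0 0 0.04" --pt "0 0 0 0 0 0 0.04" --pt "0 -0.012 0 0 0 0 0.04" --pt "0 -0.02 0 0 0 0 0.04" --pt "0 -0.04 0 0 0 0 0.04" --pt "0 -0.045 0 0 0 0 0.04" --pt "0 -0.045 0.03 0 0 0 0.04" --pt "0 0 0.04 0 0 0 0.04" --pt "0 0 0.04 0 0 0 0.04"

```text
clock: 22.45
position: [703.5, 8.3, 299.4]
ee_rot: [-0.027, -0.705, 0.708, 0.028]
contact_force: [0.6, -0.3, -1.3]
gripper_width: 40.2
```

```bash
python3 st.py
python3 - <<'E'
from h import *
w=get_image("wrist");t=get_image("top");c=get_image("scene")
a=cv2.resize(c["color"][150:285,165:350],None,fx=4.3,fy=4.3,interpolation=cv2.INTER_CUBIC)[:,:,::-1]
cv2.imwrite("pics/s5.png",a);save(w,"w5.png",s=1.5)
E
```

```text
22.45 [703.471   8.315 299.365] loc [90.24  -6.002] Fl [ 0.67  -0.168] -1.3217512156963747 tq [-0.002 -0.038  0.002] rot [-0.003  1.646 -0.002] -0.32089746528051205
theta 1.6562049488091761 r 178.65336316424086 jaw 1.6455592285920981 w 40.16453929192439
```

View pics/s5.png

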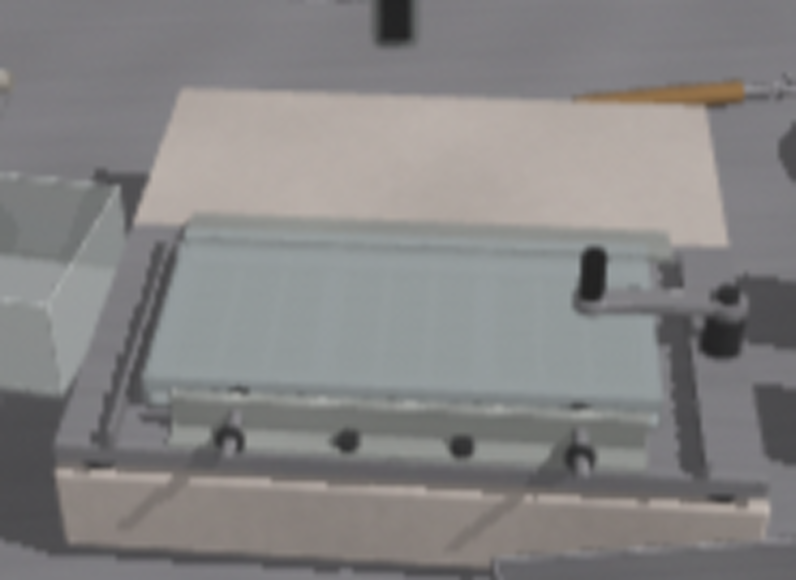

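View pics/w5.png

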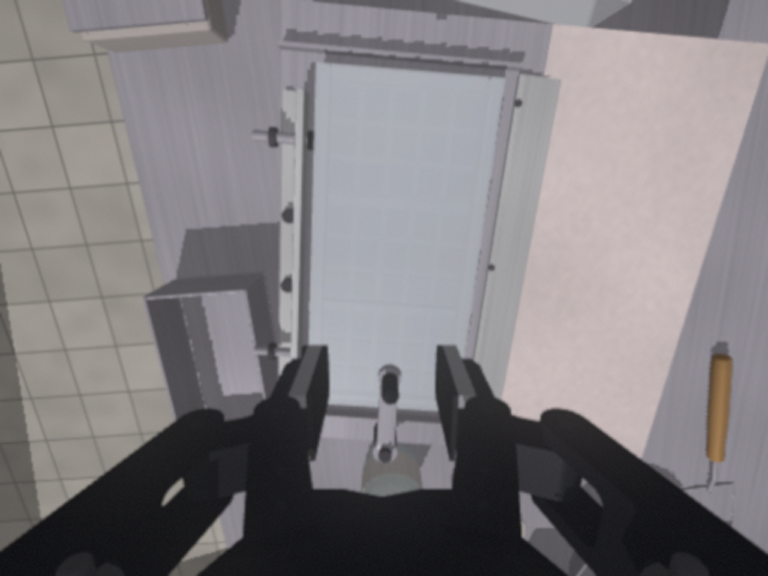

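The hold-down lies across the mould (knob at (390,388), pivot at (385,452)), and the mould is against the bolts at (310,140). A quick numeric squareness check comes before handing in.

Run:
```python
from h import *
w=get_image("wrist");U=lambda p,z:ray(w,(np.array(p,float)+.5)/1.5-.5,z)
g=cv2.cvtColor(w["color"],cv2.COLOR_RGB2GRAY);g=cv2.resize(g,None,fx=1.5,fy=1.5,interpolation=cv2.INTER_CUBIC).astype(float)
def edge(rows,a,b): # strongest gradient column between linearly moving bounds
    out=[]
    for r in rows:
        l=int(a(r));seg=np.abs(np.gradient(cv2.GaussianBlur(g,(5,5),0)[r,l:int(b(r))]));out.append((l+seg.argmax(),r))
    return np.array(out)
def ang(p,z):
    P=np.array([wv(q) for q in U(p,float(z))]);k=np.polyfit(P[:,1],P[:,0],1);
    r=P[:,0]-np.polyval(k,P[:,1]);ok=abs(r)<1.5;k=np.polyfit(P[ok,1],P[ok,0],1);return k,ok.sum(),len(p)
rr=range(90,330,6)
print("lead",ang(edge(rr,lambda r:317-(r-63)*.022-6,lambda r:317-(r-63)*.022+8),114))
print("tail",ang(edge(rr,lambda r:505-(r-75)*.13-8,lambda r:505-(r-75)*.13+6),114))
print("bracket",ang(edge(rr,lambda r:303-(r-90)*.025-5,lambda r:303-(r-90)*.025+5),114))
print("strip far (shelf side ramp foot)",ang(edge(rr,lambda r:559-(r-80)*.21-12,lambda r:559-(r-80)*.21+14),90))
```

```text
lead (array([-6.17876911e-04,  1.48276189e+02]), np.int64(40), 40)
tail (array([1.16469662e-03, 1.32262352e+01]), np.int64(40), 40)
bracket (array([8.75202489e-03, 1.57334911e+02]), np.int64(39), 40)
strip far (shelf side ramp foot) (array([ 6.60799038e-03, -3.58253255e+01]), np.int64(40), 40)
```

Run:
```python
from h import *
w=np.load("w3.npy",allow_pickle=True).item()
g=cv2.GaussianBlur(cv2.cvtColor(w["color"],cv2.COLOR_RGB2GRAY),(3,3),0).astype(float)
def row(yc,lo,hi,z):
    pts=[]
    for x in range(180,332,4):
        y0=int(60+yc/2.1);s=np.abs(np.gradient(g[y0-3:y0+4,x]));i=s.argmax()
        d=0 if i in(0,6) else .5*(s[i-1]-s[i+1])/(s[i-1]-2*s[i]+s[i+1]+1e-9)
        pts.append((x,y0-3+i+d))
    P=np.array([wv(q) for q in ray(w,pts,float(z))]);k=np.polyfit(P[:,1],P[:,0],1)
    r=P[:,0]-np.polyval(k,P[:,1]);ok=abs(r)<1;return np.polyfit(P[ok,1],P[ok,0],1),ok.sum(),len(r)
print("tail",row(440,0,0,114));print("strip crest",row(412,0,0,95.5));print("ramp foot",row(354,0,0,90));print("shelf rear",row(115,0,0,90))
```

```text
tail (array([5.23265855e-05, 1.39347478e+01]), np.int64(38), 38)
strip crest (array([1.41663939e-03, 4.88666788e+00]), np.int64(34), 38)
ramp foot (array([ 5.73630890e-03, -3.47087866e+01]), np.int64(38), 38)
shelf rear (array([ 6.96684075e-03, -1.86425372e+02]), np.int64(38), 38)
```

```bash
python3 -c "
from bench import *
print(job_done(), read_state()['contact_force'])"
```

```text
the job is handed in; nothing more can be done
the job is handed in; nothing more can be done
```

I loaded the mould and swung the hold-down across it, then handed the job in at about 22.5 s; no verdict was reported.

**What I did**
- **Push:** I pushed the mould over the strip with both open fingers at a measured 2 to 7 N. I eased back once when it bound on the crest.
- **Pressing home:** It stopped on the bolts. I released it so the tail could drop, then pressed it again at about 7 to 9 N. All readings are from the ends of moves and stayed under 11 N in total; I did not read the force between them.
- **Hold-down:** I straddled the knob with the fingers and swung the arm to its end of travel, where the force rose to about 8 N near 1.6 rad. Then I opened the fingers and lifted clear.

**Last checks**
- **Position:** The mould looks flat. Its tail is about 13 mm past the strip and its leading face about 9 mm from the bracket.
- **Hold-down and gripper:** The hold-down is across the mould, and the gripper is clear at 300 mm height with about zero force.
- **Squareness:** The checks did not fully agree. Mould and table edges differed by 0.001 to 0.009 rad depending on the picture and edge, all within the 0.02 limit.
- **Flatness:** I judged this only from the pictures; the tail edge is where a flat mould would put it.
- **Bystanders:** I noticed no contact with any of them, but I did not measure their positions.

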